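# Unclip the clean-out cover of a fastener chute

### The arm

A 6-joint arm with a two-finger parallel gripper is mounted at the origin on the work surface. World frame = base frame: x ahead of the robot, y to its left, z up, the work surface at z = 0. Lengths are in m, angles in rad, forces in N, time in s.
With the tool pointing down it reaches from about 0.375 to 0.9 m from the base axis. Payload 3.1 kg.
Tool frame: the origin (TCP) lies between the finger pads; the fingertips stand 8 mm ahead of it and the grasp point (between the pads) lies 11 mm behind it; z points along the fingers, y is the line along which they close (so a half turn about z gives the same grasp; the last joint's range is limited). The gripper opens to 87 mm and grips with 3 to 60 N. Pads are 19 mm wide; open, the fingers measure 117 mm over their backs; the gripper's body (75 mm by 190 mm) begins 51 mm behind the grasp point.
Start: joints at [-1.355, 0.527, 1.433, -0, 1.181, -0.178], TCP at [0.24, -0.577, 0.231] pointing down, gripper open.
Joint ranges: [-3.08, 3.08], [-0.75, 2.2], [0.22, 2.44], [-1.43, 4.57], [0, 2.65], [-2.85, 2.85]. Speed limits (rad/s): [2.79, 2.79, 3.14, 3.14, 3.14, 3.14].

### API

Orientations are given as a unit quaternion [x, y, z, w].
In Python, from rig import robot, vision, job gives the robot as it stands.
- The arm moves only by the shell command python3 -m handwheel 'ROWS' [OPENING] [FORCE]. ROWS is JSON, a list of rows, each a list of 4 numbers: the shift along the tool's x, y, z as a fraction of full scale, then the turn about the tool's z as a fraction of full scale. A call has 1 to 20 rows; each row is the pose to reach, as a shift and turn from the pose commanded when the call began, along the tool's axes at that moment, turning the shorter way round; what a row does not reach only later rows make up. Full scale, the value 1, is 300 mm for a shift and 2 pi rad for a turn. A row lasts 1/12 s, in which the tool goes at most 41.7 mm and 7.16 degrees, less where a joint would pass 70% of its speed; a pose out of reach is approached as far as the arm can. A call with a number of a shift or a turn outside -1 to 1 is refused whole. A call with a gripper value outside its range is refused whole. OPENING is the opening in per cent of the stroke, from 0 (shut) to 100 (fully open), set as the call begins (- or left out, the last holds). The fingers move at their own pace and stop on an object; FORCE is the grip in N (left out, the last holds). Time passes only in rows, so rows that repeat a pose let the fingers close. It gives the time, the measured TCP pose, the force, the opening and the grip force at its end, in the units of the state.
- robot.get_obs(): the state, without advancing time (a new reading comes with each control period).
- vision.camera(name): name is "scene" or "top" or "wrist"; returns a dict with "frame" (480x640x3 uint8, red, green, blue), "K" (3x3 intrinsics, pixels), "cam_to_world" (4x4, takes a point from camera to world coordinates); the wrist camera has in their place "hand_eye" (4x4, takes a point from camera to tool coordinates, whose origin is the TCP and whose axes are the flange's). Camera axes: x right, y down, z forward; pixel columns grow to the right and rows downward; lengths in m; the calibration is good to about 2 mm. A picture is of the moment at which its call begins: read the wrist's pose just before it. There is no depth.
- job.hand_in(): hands the job in; it is judged then, once.
Trained networks look in the newest picture that a camera, given by its name, has taken for a name from the list of things; names that differ only in an ending like _2 or _b are one class to them, and where a whole thing is asked for, a point or a joint stands for the part that bears it (a point fixed in the world has none). Each returns a list of dicts, best first, with "conf" (0 to 1); they miss things now and then, are a little off and sometimes report something else, mostly with a low value. They report only what shows in the picture. A call takes as long as a camera call.
- vision.look_for(camera, label): "point" ([row, column] in pixels, amid what is visible of it).
- vision.outline_of(camera, label): "mask" (480x640 bool, what is visible of it) and "point" ([row, column] in pixels, amid what is visible of it).
The state is a dict: "time": time; "q": joint angles; "joint_velocities": joint speeds; "joint_torque": joint torques, N m; "position": TCP position; "tool_rot": TCP orientation; "ft_force": force on the tool from outside, world axes, zero at the start; "moment": the same for the moment, N m; "grip_width": finger opening in m; "grip_force": force on a finger pad.
Only numpy, scipy, OpenCV 4.12 (cv2) and the standard library are available. Lean on these libraries where they do the work, as an engineer would, in place of code of your own. Each camera call takes 0.05 s, during which the arm holds its last target. There are 200 camera calls.

### The job

The fastener chute has to be cleared: press the snap tab on the front of its box inward, gently, just hard enough to unlatch the cover, and keep it pressed until the cover has risen by itself. Then lift the cover off by its rib and set it down gently, upright on its feet, in the middle of the wooden board. Never pull or push at the cover while it is still latched, and leave everything else on the table where it is.

Things in the scene. Friction and masses are not known exactly. Their poses are not given: they have to be found in the camera images.
- box: Fixed galvanized sheet box at the chute's foot, 124 (its x) x 120 (its y) x 84 mm high. Origin: centre of its underside, on the table. Its front (-x, towards the robot) carries the snap tab; the feed chute rises from its -y side to a shelf 120 mm high; a short spout sticks out of its +x side over the bowl. Its +y side is free.
- box_mid (a point): Centre of the box's open top, 84 mm above the table; axes as the box.
- tab: Sprung snap tab: upright sheet leaf 46 mm wide in front of the box. Origin: middle of the leaf, 36 mm above the table, 76 mm before the box's centre at rest; axes as the box. It moves straight inward (+x) up to 10 mm against a spring of 3 N/mm (1 N at rest) and springs back. 3.5 to 4.5 mm of travel, 12 to 16 N with friction, unlatches the cover. Over 22 N breaks it.
- pad_axis (a point): On the tab's leaf, 56 mm above the table, behind the middle of the black thumb pad by which the tab is pressed: block 34 mm wide (y), 26 mm high (43 to 69 mm above the table), on a screw before the leaf. How far the screw is turned out differs each time and is not measured: the pad's front face is 15 to 33 mm before this point; find it by feel. The pad does not slip on the leaf.
- cover_grip (a point): Centre of the upright grip rib of the galvanized cover (0.3 kg): rib 44 mm long (x), 12 mm thick (y), 26 mm high, in the middle of its flat sheet of 124 x 120 x 4 mm. Axes as the box's while it is on. The point is 13 mm above the sheet and 41 mm above the soles of its feet (front leg and rear skirt, 24 mm deep), on which it stands level. Latched, it is 101 mm above the table.
- cover: The same cover. Origin: centre, at the soles of its feet. Unlatched, a damped spring lifts it level by 14 mm in 1 to 2 s if the tab stays pressed; let go before it has risen 11 mm, the tab jams or catches it again. Risen, it stays up by itself and comes off straight up; its feet clear the box 24 mm above the latched height.
- board: Fixed flat wooden board lying on the table, 220 (its x) x 200 (its y) x 12 mm. Origin: centre of its underside.
- board_mid (a point): Centre of the board's upper face, 12 mm above the table.
- bowl: Loose white enamel bowl, 156 mm across, 48 mm high, behind the box under the spout. Origin: centre of its underside. Not to be disturbed.
- hinge_a: Loose brass butt hinge, open flat, 66 x 74 x 9 mm. Origin: centre of its underside. Not to be disturbed.
- hinge_b: The other brass hinge, alike.
- ubolt_a: Loose zinc U-bolt with plate, lying flat, 100 x 62 x 14 mm. Origin: on the table, near its middle. Not to be disturbed.
- ubolt_b: The other U-bolt, alike.
- bracket: Loose cast-iron shelf bracket lying on its side, 150 x 116 x 26 mm. Origin: centre of its underside. Not to be disturbed.
- scoop: Loose squat orange plastic scoop, 170 x 75 x 50 mm, handle to its -x. Origin: on its underside, 17 mm from the pan's back wall into the pan. Not to be disturbed.

How it is judged:
On the way, in this order (a step that is already met when the one before it is completed fails the run):
1. the cover has risen at least 11 mm by itself, nothing of the robot touching it (z of cover_grip in the frame of box_mid above 0.028 m and horizontal distance between cover_grip and box_mid below 0.012 m and contact force between each of the arm, the fingers and cover below 0.3 N), for 0.1 s.
2. the cover is lifted clear of the box (z of cover_grip in the frame of box_mid above 0.057 m and contact force between the fingers and cover above 0.5 N), for 0.05 s.
At the end, for the whole second after the job is handed in: The cover stands upright on its feet on the wooden board (tilt below 0.08 rad, rib centre 35 to 47 mm above the board), its middle within 45 mm of the board's middle, at rest and let go; the other things have not moved (horizontal distance between cover_grip and board_mid below 0.045 m and z of cover_grip in the frame of board_mid between 0.035 and 0.047 m and angle between cover_grip's own z axis and vertical below 0.08 rad and linear speed of cover below 0.02 m/s and contact force between cover and board above 1 N); the robot touches nothing.
It fails at once if the snap tab is pressed or pulled with more than 22 N (contact force between any of the fingers, the arm and tab above 22 N).
It fails at once if the robot pulls or pushes at the cover (more than 6 N) while it is still latched (contact force between any of the fingers, the arm and cover above 6 N and z of cover_grip in the frame of box_mid below 0.021 m and horizontal distance between cover_grip and box_mid below 0.03 m).
It fails at once if the cover is dropped (falls freely by more than about 15 mm) (contact force between the fingers and cover below 0.05 N and linear speed of cover above 0.55 m/s).
It fails at once if a bystander is moved by more than 20 mm (distance of any of bowl, hinge_a, hinge_b, ubolt_a, ubolt_b, bracket, scoop from where it was at the start of the episode above 0.02 m).
It also fails if it takes over 61 s, if anything falls off the work surface, if the arm or the gripper's body presses on something with over 40 N, if the wrist force passes 120 N, or if a joint passes its speed limit or range.

## Working session

There is one attempt and no reset: what is moved stays moved. The work goes in short steps, Python scripts to look and compute and a shell command to move; the robot and the scene stay as the last step left them, time stands still between calls to the robot, and variables do not carry over. Pictures are saved under pics/ and viewed, at most 10 in all, crops included, and the job is handed in when it is done.

```bash
ls; mkdir -p pics; cat > h.py <<'E'
import numpy as np, cv2
from rig import robot, vision, job
def ray(c,p):
    K=np.array(c["K"]);T=np.array(c["cam_to_world"])
    d=T[:3,:3]@np.linalg.solve(K,[p[1],p[0],1.]);return T[:3,3],d
def atz(c,p,z):
    o,d=ray(c,p);return o+d*(z-o[2])/d[2]
E
python3 - <<'E'
from h import *
s=robot.get_obs();print(s)
for n in("top","scene"):
    c=vision.camera(n);cv2.imwrite(f"pics/{n}0.png",c["frame"][:,:,::-1])
    print(n,np.round(c["cam_to_world"],3).tolist(),np.round(c["K"],1).tolist())
    for l,z in(("box",.084),("tab",.05),("cover_grip",.114),("cover",.088),("board",.012),("bowl",.03),("hinge_a",.005),("ubolt_a",.005),("bracket",.02),("scoop",.03)):
        for r in vision.look_for(n,l)[:2]:print(l,np.round(r["conf"],2),np.round(r["point"]),np.round(atz(c,r["point"],z),3))
E
```

```text
pics
{'time': 0.0, 'q': array([-1.35448169e+00,  5.28453389e-01,  1.43388879e+00,  1.82731105e-06,
        1.18140204e+00, -1.78486711e-01]), 'joint_velocities': array([ 0.00085714, -0.00173012,  0.00074437,  0.0026246 , -0.00034663,
        0.00116029]), 'joint_torque': array([ 3.36893218e-04, -4.40044498e+01, -1.76589775e+01,  6.32844935e-02,
        5.82373235e-02, -1.84133373e-04]), 'position': array([ 0.24027091, -0.57620084,  0.22958377]), 'tool_rot': array([ 9.80579173e-01,  1.96120697e-01, -1.95013548e-05, -1.07560552e-03]), 'ft_force': array([-0.32529664,  0.52794014,  0.1653637 ]), 'moment': array([ 0.0436821 , -0.02647371, -0.02483135]), 'grip_force': 0.0, 'grip_width': 0.08708691212797892}
top [[-0.003, -0.991, 0.132, 0.385], [-1.0, 0.003, 0.0, 0.052], [-0.0, -0.132, -0.991, 1.265], [0.0, 0.0, 0.0, 1.0]] [[545.3, 0.0, 322.3], [0.0, 545.3, 233.7], [0.0, 0.0, 1.0]]
box 0.77 [230. 524.] [ 0.55  -0.39   0.084]
tab 0.72 [241. 366.] [ 0.532 -0.047  0.05 ]
tab 0.38 [204. 375.] [ 0.615 -0.068  0.05 ]
cover_grip 0.57 [205. 379.] [ 0.601 -0.07   0.114]
cover 0.77 [205. 373.] [ 0.60
[... 539 characters left out ...]
9.6], [0.0, 0.0, 1.0]]
box 0.86 [151. 250.] [ 0.538 -0.309  0.084]
box 0.5 [317. 295.] [0.737 0.146 0.084]
tab 0.5 [212. 318.] [ 0.515 -0.057  0.05 ]
tab 0.25 [353. 343.] [0.705 0.251 0.05 ]
cover_grip 0.96 [221. 285.] [ 0.62  -0.04   0.114]
cover_grip 0.22 [138. 312.] [ 0.405 -0.216  0.114]
cover 0.58 [225. 286.] [ 0.616 -0.049  0.088]
board 0.61 [320. 431.] [0.503 0.306 0.012]
bowl 0.95 [261. 220.] [ 0.768 -0.102  0.03 ]
hinge_a 0.86 [260. 351.] [0.527 0.077 0.005]
hinge_a 0.68 [351. 342.] [0.691 0.233 0.005]
ubolt_a 0.64 [316. 284.] [0.735 0.092 0.005]
ubolt_a 0.53 [183. 313.] [ 0.439 -0.175  0.005]
bracket 0.61 [399. 400.] [0.674 0.379 0.02 ]
scoop 0.73 [140. 312.] [ 0.348 -0.289  0.03 ]
```

View pics/top0.png

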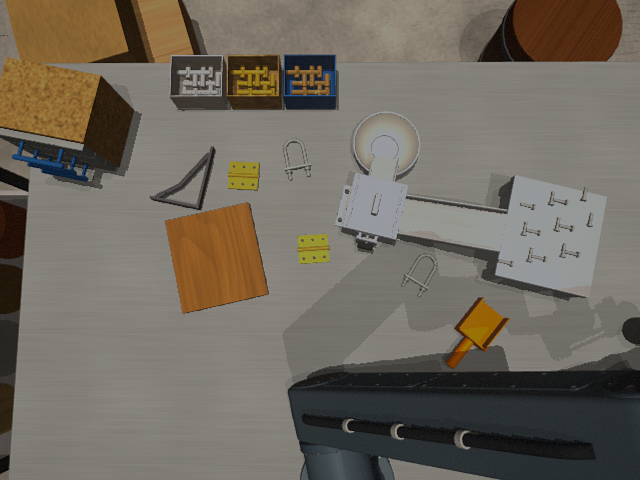

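View pics/scene0.png

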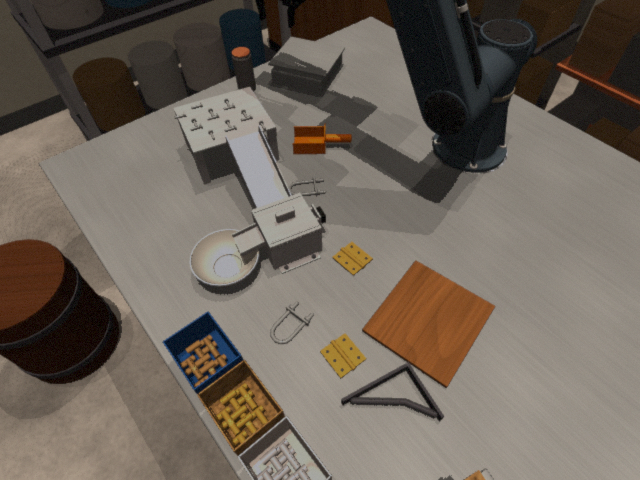

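```bash
python3 - <<'E'
from h import *
c=vision.camera("top")
for l,z in(("cover",.088),("cover_grip",.114),("board",.012),("tab",.07)):
    for r in vision.outline_of("top",l)[:2]:
        m=r["mask"].astype(np.uint8);cn=max(cv2.findContours(m,0,2)[0],key=cv2.contourArea)
        P=np.array([atz(c,(p[0][1],p[0][0]),z)[:2] for p in cn]).astype(np.float32)
        R=cv2.minAreaRect(P);print(l,round(r["conf"],2),m.sum(),np.round(r["point"]),R,np.round(cv2.boxPoints(R),3).tolist())
E
```

```text
cover 0.83 3117 [204. 378.] ((0.6044173240661621, -0.06360387802124023), (0.122418612241745, 0.12797798216342926), 75.26673889160156) [[0.5270000100135803, -0.10700000077486038], [0.6510000228881836, -0.13899999856948853], [0.6819999814033508, -0.020999999716877937], [0.5580000281333923, 0.012000000104308128]]
cover_grip 0.64 3059 [207. 377.] ((0.6001570224761963, -0.06160625070333481), (0.11757664382457733, 0.1231546476483345), 75.96818542480469) [[0.5260000228881836, -0.10400000214576721], [0.6460000276565552, -0.1340000033378601], [0.6740000247955322, -0.019999999552965164], [0.5550000071525574, 0.009999999776482582]]
board 0.82 8299 [258. 215.] ((0.5000197887420654, 0.2970176935195923), (0.2231082171201706, 0.20263120532035828), 12.813255310058594) [[0.36899998784065247, 0.3709999918937683], [0.414000004529953, 0.17299999296665192], [0.6309999823570251, 0.22300000488758087], [0.5860000252723694, 0.42100000381469727]]
tab 0.71 234 [242. 367.] ((0.5269942283630371, -0.04576326534152031), (0.04573271423578262, 0.03212893381714821), 79.0960693359375) [[0.5070000290870667, -0.06499999761581421], [0.5379999876022339, -0.07100000232458115], [0.546999990940094, -0.026000000536441803], [0.515999972820282, -0.019999999552965164]]
```

The pictures show the box and cover at top pixel (205,373), with its front tab and black pad at (241,367). The board is at (258,215). The box is turned about -14.5°, which matches the outlines from the network. I'll move to just in front of the pad with the fingers closed.

```bash
python3 -m handwheel '[[0.715,-0.688,0,0.103],[0.715,-0.688,0,0.103],[0.715,-0.688,0,0.103],[0.715,-0.688,0,0.103],[0.715,-0.688,0,0.103],[0.715,-0.688,0,0.103],[0.715,-0.688,0,0.103],[0.715,-0.688,0,0.103],[0.715,-0.688,0,0.103],[0.715,-0.688,0,0.103]]' 0 20
cat >> h.py <<'E'
from scipy.spatial.transform import Rotation as Ro
C=np.array([.6044,-.0636]);yaw=np.radians(-14.5)
def box(x,y=0): return C+np.array([[np.cos(yaw),-np.sin(yaw)],[np.sin(yaw),np.cos(yaw)]])@[x,y]
def go(xy,z,yw=None):
    s=robot.get_obs();R=Ro.from_quat(s["tool_rot"]).as_matrix()
    d=R.T@(np.array([*xy,z])-s["position"]);y=np.arctan2(R[1,0],R[0,0])
    t=0 if yw is None else -(yw-y+np.pi)%(2*np.pi)
    t=0 if yw is None else ((y-yw+np.pi)%(2*np.pi)-np.pi)
    print("t",round(s["time"],2),"pos",np.round(s["position"],4),"yaw",round(np.degrees(y),2),"F",np.round(s["ft_force"],2),"q",np.round(s["q"],2),"w",round(s["grip_width"],4),"rows",np.round(d/.3,4),round(t/2/np.pi,4))
E
python3 -c "
from h import *
go(box(-.13),.15,yaw)"
```

```text
time: 2.18
position: [0.3595, -0.3044, 0.2309]
tool_rot: [0.992, -0.125, 0.0, 0.001]
ft_force: [0.2, 0.1, 0.9]
grip_width: 0.0284
grip_force: 0.0
t 2.18 pos [ 0.3595 -0.3044  0.2309] yaw -14.37 F [0.17 0.14 0.89] q [-0.94  0.32  1.81 -0.    1.01  0.88] w 0.0284 rows [ 0.1581 -0.9815  0.2684] 0.0004
```

```bash
python3 -m handwheel '[[0.158,-0.9815,0.268,0],[0.158,-0.9815,0.268,0],[0.158,-0.9815,0.268,0],[0.158,-0.9815,0.268,0],[0.158,-0.9815,0.268,0],[0.158,-0.9815,0.268,0],[0.158,-0.9815,0.268,0],[0.158,-0.9815,0.268,0],[0.158,-0.9815,0.268,0],[0.158,-0.9815,0.268,0]]'
python3 - <<'E'
from h import *
go(box(-.122),.057)
c=vision.camera("wrist");T=np.array(c["hand_eye"])
cv2.imwrite("pics/w1.png",c["frame"][:,:,::-1])
s=robot.get_obs();M=np.eye(4);M[:3,:3]=Ro.from_quat(s["tool_rot"]).as_matrix();M[:3,3]=s["position"]
c["cam_to_world"]=M@T
print(np.round(T,3).tolist())
for l,z in(("cover",.088),("tab",.069)):
    for r in vision.outline_of("wrist",l)[:1]:
        m=r["mask"].astype(np.uint8);cn=max(cv2.findContours(m,0,2)[0],key=cv2.contourArea)
        P=np.array([atz(c,(p[0][1],p[0][0]),z)[:2] for p in cn]).astype(np.float32)
        R=cv2.minAreaRect(P);print(l,round(r["conf"],2),m.sum(),np.round(r["point"]),R)
E
```

```text
time: 3.02
position: [0.4794, -0.0316, 0.1498]
tool_rot: [0.992, -0.125, 0.0, 0.0]
ft_force: [-0.4, -0.1, 0.6]
grip_width: 0.0004
grip_force: 0.0
t 3.02 pos [ 0.4794 -0.0316  0.1498] yaw -14.42 F [-0.42 -0.11  0.65] q [-0.3   0.46  1.87 -0.    0.81  1.52] w 0.0004 rows [ 0.0232 -0.0013  0.3092] 0.0
[[0.0, -0.962, -0.273, 0.074], [1.0, 0.0, 0.001, -0.0], [-0.001, -0.273, 0.962, -0.154], [0.0, 0.0, 0.0, 1.0]]
cover 0.55 32725 [ 69. 321.] ((0.5781309008598328, -0.05806495249271393), (0.1205645352602005, 0.07069525122642517), 75.95565032958984)
tab 0.63 3192 [168. 320.] ((0.5281087160110474, -0.04589897766709328), (0.04674176499247551, 0.030944546684622765), 76.36107635498047)
```

View pics/w1.png

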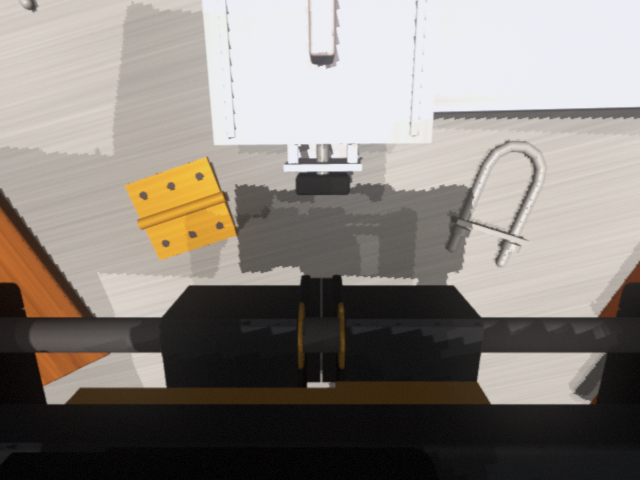

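The wrist view shows the pad at rows 175–195, columns 296–350. It lines up with the fingers, and its front face is about 94 mm before the box centre. I'll go down, then forward, stopping short of it.

```bash
python3 -m handwheel '[[0,-0.0013,0.309,0],[0,-0.0013,0.309,0],[0,-0.0013,0.309,0],[0.02,-0.0013,0.309,0],[0.04,-0.0013,0.309,0],[0.055,-0.0013,0.309,0],[0.055,-0.0013,0.309,0],[0.055,-0.0013,0.309,0]]'
python3 -c "
from h import *
go(box(-.1035),.057)"
python3 -m handwheel '[[0.006,0,0,0],[0.012,0,0,0],[0.012,0,0,0]]'
python3 -c "
from h import *
go(box(-.1035),.057)"
```

```text
time: 3.83
position: [0.4963, -0.0349, 0.0594]
tool_rot: [0.992, -0.126, 0.002, 0.0]
ft_force: [-0.3, 0.4, 0.1]
grip_width: 0.0006
grip_force: 0.0
t 3.83 pos [ 0.4963 -0.0349  0.0594] yaw -14.47 F [-0.27  0.39  0.1 ] q [-0.3   0.65  1.89  0.    0.6   1.53] w 0.0006 rows [0.0276 0.0023 0.0082] 0.0
time: 4.08
position: [0.4987, -0.0353, 0.0581]
tool_rot: [0.992, -0.126, 0.001, 0.0]
ft_force: [-0.5, -0.2, -0.2]
grip_width: 0.0002
grip_force: 0.0
t 4.08 pos [ 0.4987 -0.0353  0.0581] yaw -14.45 F [-0.49 -0.18 -0.25] q [-0.29  0.65  1.88  0.    0.61  1.53] w 0.0002 rows [0.0198 0.0031 0.0036] 0.0
```

```bash
for i in 1; do python3 -m handwheel '[[0.004,0,0,0],[0.008,0,0,0],[0.008,0,0,0],[0.008,0,0,0]]' | head -3; python3 -m handwheel '[[0.003,0,0,0],[0.006,0,0,0],[0.006,0,0,0],[0.006,0,0,0]]' | grep -E "posi|ft"; done
```

```text
time: 4.42
position: [0.5003, -0.0358, 0.0574]
tool_rot: [0.992, -0.126, -0.0, -0.0]
position: [0.5021, -0.0363, 0.0574]
ft_force: [-0.5, 0.2, 0.4]
```

```bash
python3 -m handwheel '[[0.002,0,0,0],[0.004,0,0,0],[0.004,0,0,0],[0.004,0,0,0]]' | grep -E "posi|ft"
```

```text
position: [0.5033, -0.0366, 0.0575]
ft_force: [-0.5, -0.7, 0.4]
```

```bash
python3 -m handwheel '[[0.003,0,0,0],[0.006,0,0,0],[0.006,0,0,0],[0.006,0,0,0]]' | grep -E "posi|ft"
```

```text
position: [0.5038, -0.0366, 0.0573]
ft_force: [-2.2, 0.6, 2.7]
```

```bash
python3 -m handwheel '[[0.003,0,0,0],[0.003,0,0,0],[0.003,0,0,0],[0.003,0,0,0]]' | grep -E "posi|ft"
```

```text
position: [0.5044, -0.0368, 0.0573]
ft_force: [-4.1, 0.5, 3.6]
```

```bash
python3 -m handwheel '[[0.003,0,0,0],[0.003,0,0,0],[0.003,0,0,0],[0.003,0,0,0]]' | grep -E "posi|ft"
```

```text
position: [0.5049, -0.0369, 0.0573]
ft_force: [-5.1, 0.8, 4.7]
```

```bash
python3 -m handwheel '[[0.001,0,-0.003,0],[0.002,0,-0.005,0],[0.003,0,-0.005,0],[0.003,0,-0.005,0]]' | grep -E "posi|ft"
```

```text
position: [0.5049, -0.0369, 0.058]
ft_force: [-6.0, 1.0, -0.5]
```

```bash
python3 -m handwheel '[[0.002,0,0,0],[0.004,0,-0.001,0],[0.005,0,-0.001,0],[0.005,0,-0.001,0]]' | grep -E "posi|ft"
```

```text
position: [0.5052, -0.037, 0.0581]
ft_force: [-7.5, 0.9, -0.8]
```

```bash
python3 -m handwheel '[[0.002,0,0,0],[0.004,0,-0.001,0],[0.005,0,-0.001,0],[0.005,0,-0.001,0]]' | grep -E "posi|ft"
```

```text
position: [0.5055, -0.037, 0.0581]
ft_force: [-8.0, 0.1, -1.4]
```

```bash
cat > rise.py <<'E'
from h import *
import os
f=cv2.cvtColor(vision.camera("scene")["frame"],cv2.COLOR_RGB2GRAY).astype(np.float32)[195:250,245:320]
if not os.path.exists("b.npy"): np.save("b.npy",f)
b=np.load("b.npy");print("shift",cv2.phaseCorrelate(b,f,cv2.createHanningWindow(f.shape[::-1],cv2.CV_32F)),"diff",abs(f-b).mean())
E
python3 rise.py
python3 -m handwheel '[[0.002,0,0,0],[0.004,0,0,0],[0.006,0,0,0],[0.007,0,0,0],[0.007,0,0,0]]' | grep -E "time|posi|ft"; python3 rise.py
```

```text
shift ((0.5, 0.0), 1.0) diff 0.0
time: 7.55
position: [0.5063, -0.0372, 0.0581]
ft_force: [-10.5, 0.9, 2.0]
shift ((0.4407553128185242, 0.02036854367428731), 1.042372145122952) diff 2.1260607
```

```bash
python3 -m handwheel '[[0.002,0,0,0],[0.004,0,0,0],[0.006,0,0,0],[0.006,0,0,0],[0.006,0,0,0]]' | grep -E "time|posi|ft"; python3 rise.py
```

```text
time: 8.02
position: [0.5072, -0.0374, 0.0581]
ft_force: [-11.4, 2.1, 2.4]
shift ((0.39757768674223115, -0.271749043641794), 1.018527816772461) diff 4.5161214
```

```bash
python3 -m handwheel '[[0,0,0,0],[0,0,0,0],[0,0,0,0]]' | grep -E "time|posi|ft"; python3 rise.py
```

```text
time: 8.32
position: [0.5072, -0.0374, 0.0581]
ft_force: [-12.3, 1.4, 2.3]
shift ((0.31643808660722783, -0.9151807803623768), 1.0216292215983074) diff 7.6591516
```

The cover is rising, so I'll hold this position.

```bash
python3 -m handwheel '[[0,0,0,0],[0,0,0,0],[0,0,0,0],[0,0,0,0],[0,0,0,0],[0,0,0,0],[0,0,0,0],[0,0,0,0],[0,0,0,0],[0,0,0,0],[0,0,0,0],[0,0,0,0]]' | grep -E "time|posi|ft"; python3 rise.py;  python3 -m handwheel '[[0,0,0,0],[0,0,0,0],[0,0,0,0],[0,0,0,0],[0,0,0,0],[0,0,0,0],[0,0,0,0],[0,0,0,0],[0,0,0,0],[0,0,0,0],[0,0,0,0],[0,0,0,0]]' | grep -E "time|posi|ft"; python3 rise.py; python3 -c "
from h import *
c=vision.camera('scene');cv2.imwrite('pics/s1.png',c['frame'][150:300,200:370,::-1].repeat(3,0).repeat(3,1))"
```

```text
time: 9.37
position: [0.5072, -0.0374, 0.0581]
ft_force: [-10.9, 1.5, 1.6]
shift ((-0.2031738861722161, -3.852237774524191), 0.8215263476901584) diff 14.852606
time: 10.42
position: [0.5073, -0.0374, 0.0581]
ft_force: [-11.6, 1.0, 1.6]
shift ((-0.4962997592750611, -4.003753864426145), 0.8339144028557671) diff 15.361212
```

View pics/s1.png

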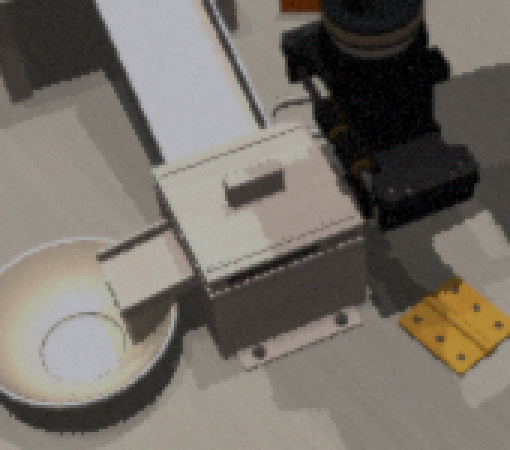

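The cover has risen: the gap along the box rim is visible, and the 4 px shift matches about 14 mm. I'll back off and go up, opening the gripper.

```bash
python3 -m handwheel '[[-0.03,0,0,0],[-0.08,0,0,0],[-0.1,0,0,0],[-0.1,0,-0.13,0],[-0.1,0,-0.26,0],[0.0,0,-0.4,0],[0.1,0,-0.43,0],[0.1,0,-0.43,0],[0.1,0,-0.43,0],[0.1,0,-0.43,0]]' 60 15
python3 - <<'E'
from h import *
s=robot.get_obs()
c=vision.camera("wrist");T=np.array(c["hand_eye"])
cv2.imwrite("pics/w2.png",c["frame"][:,:,::-1])
M=np.eye(4);M[:3,:3]=Ro.from_quat(s["tool_rot"]).as_matrix();M[:3,3]=s["position"]
c["cam_to_world"]=M@T;np.savez("w2.npz",K=c["K"],T=c["cam_to_world"])
for l,z in(("cover",.102),("cover_grip",.128)):
    for r in vision.outline_of("wrist",l)[:1]:
        m=r["mask"].astype(np.uint8);cn=max(cv2.findContours(m,0,2)[0],key=cv2.contourArea)
        P=np.array([atz(c,(p[0][1],p[0][0]),z)[:2] for p in cn]).astype(np.float32)
        R=cv2.minAreaRect(P);print(l,round(r["conf"],2),m.sum(),np.round(r["point"]),R)
go(box(0),.2)
E
```

```text
time: 11.35
position: [0.5436, -0.047, 0.1884]
tool_rot: [0.992, -0.126, 0.0, -0.0]
ft_force: [-0.3, 0.4, 0.5]
grip_width: 0.0514
grip_force: 0.0
cover 0.59 40179 [137. 323.] ((0.6041427850723267, -0.06386692076921463), (0.12061545252799988, 0.12433815747499466), 76.09803771972656)
cover_grip 0.67 40017 [134. 322.] ((0.6054592728614807, -0.06388578563928604), (0.10707318037748337, 0.1106109470129013), 76.12001037597656)
t 11.5 pos [ 0.5419 -0.0464  0.1874] yaw -14.46 F [ 0.33  0.4  -0.08] q [-0.29  0.48  1.68  0.    0.99  1.53] w 0.0524 rows [ 0.2159  0.0034 -0.0427] 0.0
```

View pics/w2.png

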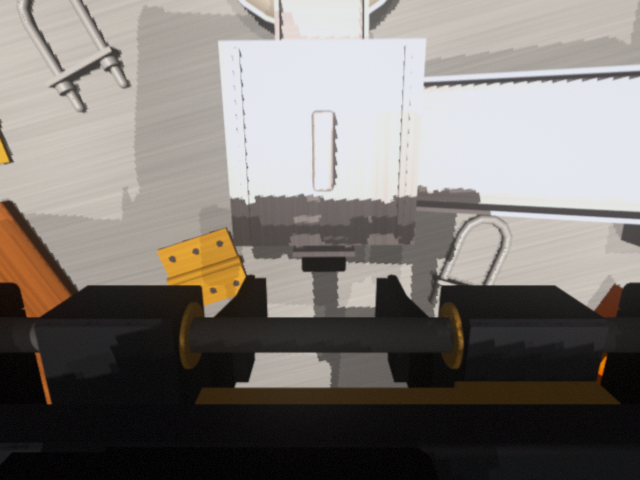

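The rib is at column 323, rows 110–190, and it is aligned with the tool. The cover outline confirms the centre and the raised height. I'll move over the rib and down around it, with the fingertips staying above the sheet.

```bash
python3 -m handwheel '[[0.11,0.002,0,0],[0.216,0.003,0,0],[0.216,0.003,0,0],[0.216,0.003,0.06,0],[0.216,0.003,0.12,0],[0.216,0.003,0.16,0],[0.216,0.003,0.19,0],[0.216,0.003,0.21,0],[0.216,0.003,0.22,0],[0.216,0.003,0.229,0],[0.216,0.003,0.229,0],[0.216,0.003,0.229,0]]'
python3 -c "
from h import *
go(box(0),.118)"
```

```text
time: 12.5
position: [0.6062, -0.0641, 0.1204]
tool_rot: [0.992, -0.126, 0.001, 0.0]
ft_force: [-0.2, 0.2, -0.1]
grip_width: 0.0523
grip_force: 0.0
t 12.5 pos [ 0.6062 -0.0641  0.1204] yaw -14.46 F [-0.25  0.21 -0.07] q [-0.29  0.65  1.57  0.    0.93  1.53] w 0.0523 rows [-0.0063  0.      0.008 ] 0.0
```

```bash
python3 -m handwheel '[[0,0,0.003,0],[0,0,0.003,0],[0,0,0.003,0],[0,0,0.003,0],[0,0,0.003,0],[0,0,0.003,0],[0,0,0.003,0],[0,0,0.003,0],[0,0,0.003,0],[0,0,0.003,0]]' 0 25
python3 -m handwheel '[[0,0,0,0],[0,0,0,0],[0,0,0,0]]'
```

```text
time: 13.33
position: [0.6059, -0.064, 0.119]
tool_rot: [0.992, -0.126, 0.0, 0.0]
ft_force: [-0.1, 0.2, -0.2]
grip_width: 0.0118
grip_force: 25.0
time: 13.58
position: [0.6059, -0.064, 0.119]
tool_rot: [0.992, -0.126, 0.0, 0.0]
ft_force: [0.3, -0.7, 1.0]
grip_width: 0.0115
grip_force: 25.0
```

```bash
python3 -m handwheel '[[0,0,-0.01,0],[0,0,-0.03,0],[0,0,-0.06,0],[0,0,-0.1,0],[0,0,-0.15,0],[0,0,-0.2,0],[0,0,-0.25,0],[0,0,-0.29,0],[0,0,-0.3,0],[0,0,-0.3,0],[0,0,-0.3,0]]' - 35
python3 -c "
from h import *
go((.500,.297),.21,np.radians(12.8))"
```

```text
time: 14.5
position: [0.6056, -0.0639, 0.2092]
tool_rot: [0.992, -0.126, 0.0, 0.0]
ft_force: [-0.4, 0.2, -3.3]
grip_width: 0.012
grip_force: 35.0
t 14.5 pos [ 0.6056 -0.0639  0.2092] yaw -14.46 F [-0.41  0.2  -3.26] q [-0.29  0.53  1.5   0.    1.11  1.53] w 0.012 rows [-0.6412 -1.0769 -0.0028] -0.0757
```

```bash
python3 -m handwheel '[[-0.02,-0.03,0,-0.005],[-0.06,-0.1,0,-0.015],[-0.12,-0.2,0,-0.03],[-0.18,-0.3,0,-0.045],[-0.24,-0.41,0,-0.06],[-0.3,-0.51,0,-0.07],[-0.36,-0.61,0,-0.0757],[-0.42,-0.71,0,-0.0757],[-0.48,-0.81,0,-0.0757],[-0.54,-0.91,0,-0.0757],[-0.59,-0.98,0,-0.0757],[-0.6,-1,0,-0.0757],[-0.6,-1,0,-0.0757],[-0.6,-1,0,-0.0757]]'
python3 - <<'E'
from h import *
c=vision.camera("top");cv2.imwrite("pics/top2.png",c["frame"][:,:,::-1])
go((.500,.297),.065)
E
```

```text
time: 15.67
position: [0.5058, 0.2715, 0.2083]
tool_rot: [0.994, 0.112, -0.001, 0.0]
ft_force: [0.5, 0.2, -3.3]
grip_width: 0.0119
grip_force: 35.0
t 15.72 pos [0.5063 0.2708 0.2084] yaw 12.82 F [ 0.27 -0.14 -3.58] q [ 0.3   0.49  1.59 -0.    1.07  1.64] w 0.0117 rows [-0.0005 -0.0901  0.478 ] 0.0
```

View pics/top2.png

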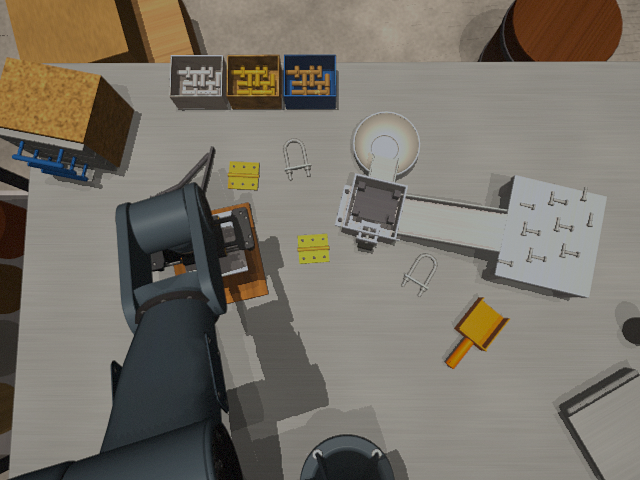

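The box is open and empty, the cover is held over the board, and the other things are where they were. Next I'll lower it to just above the board.

```bash
python3 -m handwheel '[[0,-0.04,0,0],[0,-0.09,0.03,0],[0,-0.09,0.1,0],[0,-0.09,0.18,0],[0,-0.09,0.26,0],[0,-0.09,0.34,0],[0,-0.09,0.4,0],[0,-0.09,0.44,0],[0,-0.09,0.465,0],[0,-0.09,0.48,0],[0,-0.09,0.486,0],[0,-0.09,0.486,0],[0,-0.09,0.486,0]]'
python3 -m handwheel '[[0,0,0.003,0],[0,0,0.006,0],[0,0,0.009,0],[0,0,0.009,0],[0,0,0.009,0]]'
```

```text
time: 16.8
position: [0.5012, 0.2981, 0.0641]
tool_rot: [0.994, 0.111, 0.001, -0.0]
ft_force: [0.3, -0.1, -2.4]
grip_width: 0.0118
grip_force: 35.0
time: 17.22
position: [0.5004, 0.2979, 0.0606]
tool_rot: [0.994, 0.111, 0.0, -0.0]
ft_force: [-0.4, -0.6, -2.3]
grip_width: 0.0118
grip_force: 35.0
```

```bash
python3 -m handwheel '[[0,0,0.002,0],[0,0,0.004,0],[0,0,0.006,0],[0,0,0.007,0],[0,0,0.007,0],[0,0,0.007,0]]' | grep -E "posi|ft"
```

```text
position: [0.5005, 0.2978, 0.0583]
ft_force: [0.4, -0.4, -3.6]
```

```bash
python3 -m handwheel '[[0,0,0.002,0],[0,0,0.004,0],[0,0,0.005,0],[0,0,0.005,0],[0,0,0.005,0],[0,0,0.005,0]]' | grep -E "posi|ft"
```

```text
position: [0.5005, 0.2978, 0.057]
ft_force: [-0.4, -0.1, -0.9]
```

It is touching down. I'll ease down a little more, release, and retract.

```bash
python3 -m handwheel '[[0,0,0.002,0],[0,0,0.002,0],[0,0,0.002,0],[0,0,0.002,0]]' | grep -E "posi|ft"
python3 -m handwheel '[[0,0,0,0],[0,0,0,0],[0,0,0,0],[0,0,0,0],[0,0,0,0],[0,0,0,0],[0,0,0,0],[0,0,0,0]]' 60 | grep -E "posi|ft|width"
```

```text
position: [0.5005, 0.2978, 0.057]
ft_force: [-2.6, -1.1, 4.9]
position: [0.5005, 0.2978, 0.0562]
ft_force: [0.7, 0.5, -0.4]
grip_width: 0.0506
```

```bash
python3 -m handwheel '[[0,0,-0.02,0],[0,0,-0.06,0],[0,0,-0.12,0],[0,0,-0.2,0],[0,0,-0.3,0],[0,0,-0.4,0],[-0.1,0,-0.5,0],[-0.2,0,-0.5,0],[-0.3,0,-0.5,0],[-0.3,0,-0.5,0],[-0.3,0,-0.5,0],[-0.3,0,-0.5,0]]'
python3 - <<'E'
from h import *
c=vision.camera("scene");cv2.imwrite("pics/s2.png",c["frame"][:,:,::-1])
for r in vision.outline_of("scene","cover")[:2]:print(r["conf"],r["point"],np.round(atz(c,r["point"],.04),3))
E
```

```text
time: 20.22
position: [0.4138, 0.2783, 0.2075]
tool_rot: [0.994, 0.111, 0.002, -0.0]
ft_force: [0.9, -0.8, -0.7]
grip_width: 0.0524
grip_force: 0.0
0.69 [316.0, 430.0] [0.513 0.304 0.04 ]
```

View pics/s2.png

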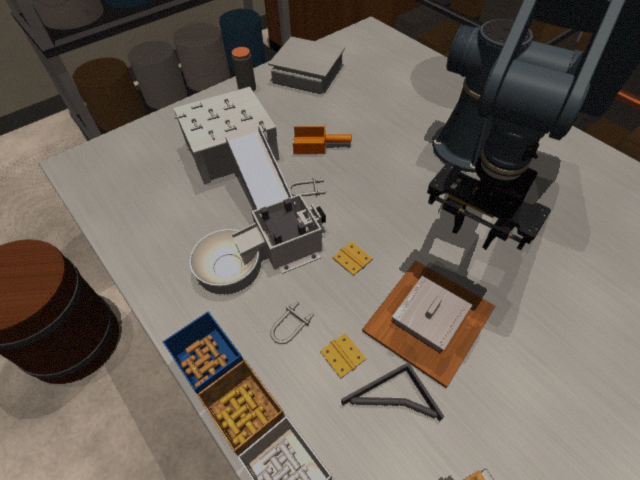

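The cover stands level in the middle of the board at (432,312), the arm is clear, and nothing else has moved.

```bash
python3 -c "
from rig import job
print(job.hand_in())"
```

```text
the job is handed in; nothing more can be done
None
```

The tab was pressed until the cover rose by itself, the cover now stands upright in the middle of the board with nothing else moved in the last picture, and the job is handed in (no verdict was returned).

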